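# Bring a tool holder up to the height gauge and record it

## Task

Turn the lift's knob to raise the tool holder standing on its platform until the holder's nose just touches the feeler of the height gauge above, with a light touch that does not force the gauge, and leave the lift at that height. Then half-press the record key to its first stop and keep it there for about a second, press it fully down, and let go, with the holder still standing on the platform in touch with the feeler. Leave the spare holder, the bin and the wrench alone.

Things in the scene. Friction and masses are not known exactly. Their poses are not given: they have to be found in the camera images.
- lift: grey screw lift on a dark steel base plate 130 x 300 x 12 mm. Origin: on the table, under the middle of its platform; z up. The aluminium platform (90 x 90 mm, 6 mm rim all round) starts at its lowest, its floor 86 mm above the table, and can rise 40 mm. The knob post is 140 mm from the origin along the lift's -y axis.
- knob_grip (a point): centre of the lift knob's grip bar, on its upright turning axis, 97 mm above the table. The black bar is 60 mm long (this point's x axis) and 16 mm thick (its y axis); its upright sides run from 78 to 112 mm above the table, over a 64 mm wide disc. The point turns with the knob. The knob stays where it is left.
- knob (a joint): angle of the lift's knob in rad: 0 at the start (platform lowest), growing clockwise seen from above, up to 5.7. Clockwise raises the platform 7 mm per radian (a steep quick-lift screw). It takes about 0.3 N m to turn; each 10 N of push on the holder's nose adds 0.07 N m, so touching the feeler is felt as a step of about 0.08 N m.
- holder: dark steel collet chuck 110 mm tall, 62 mm in diameter at its foot, with a 20 mm thick shank as its nose, standing loose on the lift's platform, 0.35 to 0.7 kg. Origin: centre of its foot; z up to the nose, which is 110 mm above the origin.
- gauge: height gauge: foot 100 x 60 mm, column and arm up to 325 mm high; its arm, clamped at an unknown height, holds a feeler (32 mm steel disc on a sprung pin) straight above the platform's middle, 9 to 23 mm over the holder's nose at the start. The feeler yields at 12 N, then 1 mm per 2 N; over 22 N is forcing it. Origin: on the table, 135 mm from the lift's along the lift's +y axis.
- key_top (a point): centre of the top of the record key: a round black cap 54 mm in diameter, its top 72 mm above the table when untouched, in the middle of a grey box 120 x 90 x 45 mm fixed on the table to the left or right of the lift. Pressed straight down. The point moves with the cap.
- key_half (a joint): first-stage travel of the record key in m: 0 untouched, 0.005 at the first stop; the spring gives 1 N at the start of this travel and 3.5 N at the stop.
- key_full (a joint): second-stage travel of the record key in m, on top of the first: it begins to move only at 12 N, and is fully down at 0.005 with 16 N. Both stages spring back up.
- bin: bystander: empty open black bin 130 x 100 x 60 mm on the table, on the side of the lift where the key is not. Origin: centre of its underside.
- spare: bystander: a second collet chuck, 100 mm tall, 59 mm in diameter, standing on the table beyond the lift. Origin: centre of its foot.
- wrench: bystander: steel wrench 170 mm long lying on the table beyond the lift. Origin: under its middle.
Mind the look-alikes: they are no part of the job. What is shaped like the part that bears key_top but green or red is not meant.

How it is judged (in metres and radians):
On the way, in this order (a step that is already met when the one before it is completed fails the run):
1. the holder's nose touches the gauge's feeler lightly (3 to 22 N) (contact force between holder and gauge between 3 and 22 N), for 0.3 s.
2. with the nose touching, the record key is at its first stop (first stage over 4 mm, second stage under 1.5 mm) for 0.4 s (all of step 1 and value of joint key_half above 0.004 m and value of joint key_full below 0.0015 m), for 0.4 s.
3. with the nose touching, the record key is fully down (second stage over 4 mm) (all of step 1 and value of joint key_full above 0.004 m), for 0.05 s.
At the end, for the whole second after the job is handed in: the holder stands upright (within 0.06 rad), at rest, on the lift's platform (within 10 mm of its middle), its nose pressing the gauge's feeler with 3 to 22 N, and the record key is back up (both stages under 1 mm) (all of step 1 and angle between holder's own z axis and vertical below 0.06 rad and horizontal distance between holder and lift below 0.01 m and linear speed of holder below 0.01 m/s and value of joint each of key_half, key_full below 0.001 m); the robot touches nothing.
It fails at once if the gauge is forced: over 25 N between holder and feeler (contact force between holder and gauge above 25 N).
It fails at once if the record key is fully pressed (second stage over 4 mm) while the holder does not touch the feeler (value of joint key_full above 0.004 m and contact force between holder and gauge below 1 N).
It fails at once if the tool holder is tipped over 0.2 rad (angle between holder's own z axis and vertical above 0.2 rad).
It fails at once if the spare holder, the bin or the wrench is moved over 20 mm (distance of any of bin, spare, wrench from where it was at the start of the episode above 0.02 m).
It also fails if it takes over 72 s, if anything falls off the work surface, if the arm or the gripper's body presses on something with over 40 N, if the wrist force passes 120 N, or if a joint passes its speed limit or range.

## Robot

A 6-joint arm with a two-finger parallel gripper is mounted at the origin on the work surface. World frame = base frame: x ahead of the robot, y to its left, z up, the work surface at z = 0. Lengths are in mm, angles in rad, forces in N, time in s.
With the tool pointing down it reaches from about 300 to 850 mm from the base axis. Payload 5.4 kg.
Tool frame: the origin (TCP) lies at the very end of the fingers, on their centre line; the grasp point (between the pads) lies 19 mm behind it (ctrl.grip_depth is the distance from the TCP to the grasp point, in mm); z points along the fingers, y is the line along which they close (so a half turn about z gives the same grasp; the last joint's range is limited). The gripper opens to 85 mm and grips with 20 to 120 N. Pads are 22 mm wide; open, the fingers measure 114 mm over their backs; the gripper's body (76 mm by 85 mm) begins 54 mm behind the grasp point. The pads swing forward as they close: fully open they stand 13 mm farther back than shut.
Start: joints at [-1.378, 0.158, 1.597, -0, 1.386, -0.21], TCP at [225.373, -528.974, 231.299] pointing down, gripper open.
Joint ranges: [-2.91, 2.91], [-0.94, 2.29], [0.18, 2.7], [-1.29, 4.43], [0.17, 2.64], [-3, 3]. Speed limits (rad/s): [2.57, 2.57, 3.14, 3.14, 3.14, 3.14].

## Interface

Orientations are given as a unit quaternion [x, y, z, w].
In Python, from plant import ctrl gives the robot as it stands. Calls block until the motion is done:
- ctrl.goto(position, orientation): joint-space move of the TCP to a pose.
- ctrl.move_straight(position, attitude=None, vel=150, max_force=None): straight line of the TCP; attitude=None keeps the orientation; vel is the mean speed in mm/s. With max_force (N) it stops when the force on the tool has changed by that much, and returns True; else False.
- ctrl.move_joints(angles): joint-space move.
- ctrl.command_gripper(opening, grasp_force=None): finger opening in mm; grasp_force is the grip in N (None keeps the last); returns when the fingers have stopped.
- ctrl.hold(seconds).
- ctrl.inverse_kinematics(position, orientation): joint angles nearest the present ones, or None.
- ctrl.read_state(): the state.
- ctrl.read_camera(name): name is "side" or "top" or "wrist"; returns the picture (384x512x3 uint8, red, green, blue); there is no depth.
- ctrl.calibration(name): a dict with "fx", "fy", "cx", "cy" (pixels), "extrinsics" (4x4, takes a point from world to camera coordinates). Camera axes: x right, y down, z forward; pixel columns grow to the right and rows downward; lengths in mm; the calibration is good to about 2 mm. The wrist camera is an equidistant fisheye: a pixel r from the principal point sees the ray r / f radians off the axis. A picture is of the moment at which its call begins: read the wrist's pose just before it. calibration takes no time and is no camera call; for the wrist camera it gives the pose at the moment of the call.
A pose or a line that the arm cannot do raises ctrl.PlanningError and nothing moves.
- ctrl.hand_in(): hands the job in; it is judged then, once.
The state is a dict: "clock": time; "qpos": joint angles; "dq": joint speeds; "tau": joint torques, N m; "ee_pos": TCP position; "tool_rot": TCP orientation; "wrist_force": force on the tool from outside, world axes, zero at the start; "wrist_torque": the same for the moment, N m; "gripper_width": finger opening in mm; "grip_force": force on a finger pad.
Only numpy, scipy, OpenCV 4.12 (cv2) and the standard library are available. Lean on these libraries where they do the work, as an engineer would, in place of code of your own. Each camera call takes 0.05 s, during which the arm holds its last target. There are 200 camera calls.

## Working session

There is one attempt and no reset: what is moved stays moved. The work goes in short steps, each a Python script; the robot and the scene stay as the last script left them, time stands still between calls to the robot, and variables do not carry over. Pictures are saved under pics/ and viewed, at most 10 in all, crops included, and the job is handed in when it is done.

```bash
mkdir -p pics; ls; python3 - <<'E'
from plant import ctrl
import cv2, numpy as np
for n in ("top","side"):
    im=ctrl.read_camera(n); cv2.imwrite(f"pics/{n}0.png",im[:,:,::-1]); c=ctrl.calibration(n)
    print(n,c["fx"],c["fy"],c["cx"],c["cy"]); print(np.round(c["extrinsics"],3).tolist())
s=ctrl.read_state(); print({k:np.round(v,3).tolist() for k,v in s.items()})
E
```

```text
pics
top 406.7204822325509 406.7204822325509 251.4424207598304 192.22680376235684
[[-0.004, -1.0, 0.006, 81.032], [-0.987, 0.003, -0.163, 564.461], [0.163, -0.007, -0.987, 1222.781], [0.0, 0.0, 0.0, 1.0]]
side 465.90626125093195 465.90626125093195 263.95623595216864 192.1057090684887
[[-0.718, 0.696, -0.01, 356.019], [0.429, 0.431, -0.794, -205.269], [-0.548, -0.574, -0.608, 2066.346], [0.0, 0.0, 0.0, 1.0]]
{'clock': 0.1, 'qpos': [-1.378, 0.159, 1.598, -0.0, 1.386, -0.21], 'dq': [-0.0, 0.0, -0.004, -0.001, -0.001, 0.0], 'tau': [-0.0, -39.699, -33.234, -0.0, 0.004, 0.0], 'ee_pos': [225.254, -528.439, 230.392], 'tool_rot': [0.98, 0.2, 0.0, -0.001], 'wrist_force': [-0.344, 0.087, 0.231], 'wrist_torque': [0.017, 0.032, -0.057], 'grip_force': 0.0, 'gripper_width': 85.746}
```

View pics/top0.png

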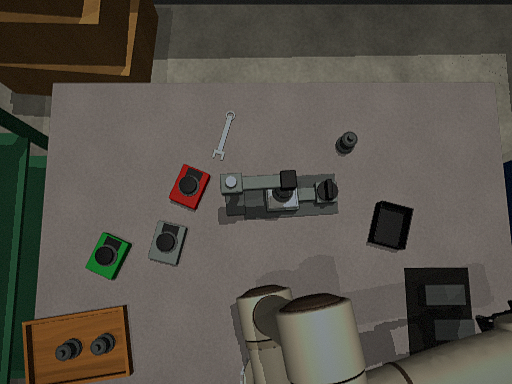

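View pics/side0.png

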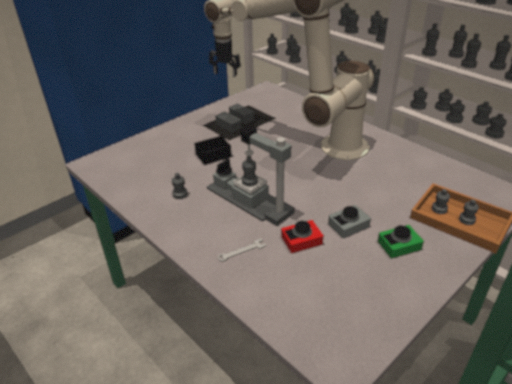

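The top view shows the lift's knob at (326,189), the platform and holder near (283,197), the gauge column at (232,182) and the bin at (390,225). There are three key look-alikes: grey (166,242), red (188,186) and green (105,256). By the description, the grey one is the key. I'll check it in a close crop.

```bash
cat > h.py <<'E'
import numpy as np, cv2
from plant import ctrl
def ray(name,uv,c=None):
    c=c or ctrl.calibration(name); E=np.array(c["extrinsics"]); R,t=E[:3,:3],E[:3,3]
    p=np.array([(uv[0]-c["cx"])/c["fx"],(uv[1]-c["cy"])/c["fy"]])
    if name=="wrist":
        r=np.hypot(*p); d=np.array([*(p/max(r,1e-9)*np.sin(r)),np.cos(r)])
    else: d=np.array([*p,1.])
    return -R.T@t, R.T@d
def onz(name,uv,z,c=None):
    o,d=ray(name,uv,c); return o+d*(z-o[2])/d[2]
E
python3 - <<'E'
from h import *
im=cv2.imread("pics/top0.png")
a=cv2.resize(im[160:275,140:350],None,fx=3.8,fy=3.8,interpolation=cv2.INTER_CUBIC); cv2.imwrite("pics/crop.png",a)
for n,uv,z in (("cap",(166,241),72),("knob",(326,188),112),("col",(232,182),325),("bin",(390,225),60),("red",(188,186),72)): print(n,onz("top",uv,z).round())
E
```

```text
cap [413. 335.  72.]
knob [ 566. -142.  112.]
col [544. 128. 325.]
bin [ 460. -343.   60.]
red [580. 273.  72.]
```

View pics/crop.png

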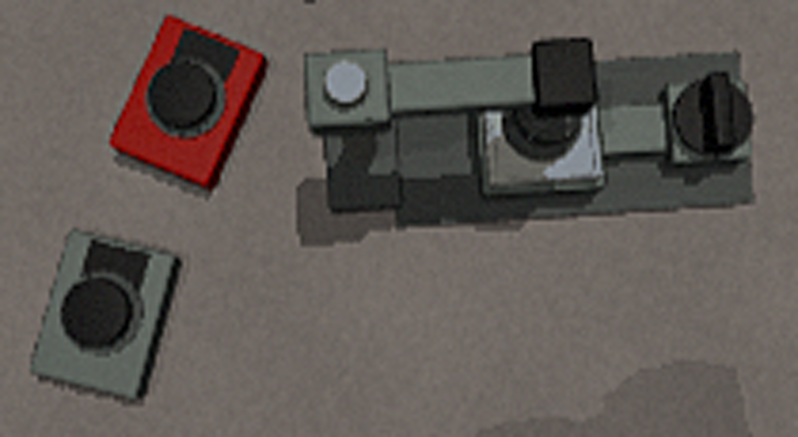

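The crop confirms the grey box with the black cap, cap centre about (165.5,242) in the full image. The knob disc is near (327,190) and its bar runs nearly along the image's vertical, with its lower end slightly to the right. Next I'll go above the knob for a close look.

```bash
cat >> h.py <<'E'
from scipy.spatial.transform import Rotation as Rn
def quat(ya):  # tool down, tool y at world angle ya
    y=np.array([np.cos(ya),np.sin(ya),0]); z=np.array([0,0,-1.]); return Rn.from_matrix(np.c_[np.cross(y,z),y,z]).as_quat()
E
python3 - <<'E'
from h import *
P=[566,-146,240]; ya=1.67
q=np.array(ctrl.inverse_kinematics(P,quat(ya))); print(q.round(3))
if q[5]>0: q[5]-=np.pi
t=ctrl.read_state()["clock"]
ctrl.move_joints(q); s=ctrl.read_state(); print(s["clock"]-t,s["qpos"],s["ee_pos"],Rn.from_quat(s["tool_rot"]).as_matrix().round(3).tolist())
c=ctrl.calibration("wrist"); im=ctrl.read_camera("wrist"); cv2.imwrite("pics/w1.png",im[:,:,::-1])
import pickle; pickle.dump(c,open("w1.pkl","wb")); print(c)
E
```

```text
[-0.459  0.177  1.559 -0.     1.406 -2.129]
1.8582999999999998 [-4.60151235e-01  1.77057936e-01  1.55883780e+00 -3.13547898e-04
  1.40578493e+00 -2.12856853e+00] [ 565.79102732 -146.71331706  239.90573462] [[-0.995, -0.098, -0.0], [-0.098, 0.995, -0.0], [0.0, -0.0, -1.0]]
{'fx': 297.3186396354542, 'fy': 297.3186396354542, 'cx': 254.92946439284063, 'cy': 190.63190120102354, 'extrinsics': array([[-9.68130566e-02,  9.95302518e-01,  3.60259140e-04,
         2.01592282e+02],
       [ 9.54482622e-01,  9.27398970e-02,  2.83482338e-01,
        -5.65682935e+02],
       [ 2.82117274e-01,  2.77886527e-02, -9.58977390e-01,
         2.31898816e+02],
       [ 0.00000000e+00,  0.00000000e+00,  0.00000000e+00,
         1.00000000e+00]])}
```

View pics/w1.png

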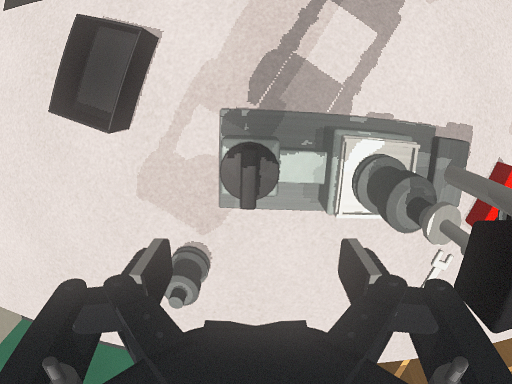

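The wrist view shows the knob disc at (250,171) with its bar nearly vertical in the image, and the holder at (400,195) under the feeler at (440,222). I'll crop in for the bar's edges.

```bash
python3 - <<'E'
from h import *
import pickle; c=pickle.load(open("w1.pkl","rb"))
im=cv2.imread("pics/w1.png"); a=im[130:220,205:300]
cv2.imwrite("pics/w1c.png",cv2.resize(np.clip(a.astype(float)*2,0,255).astype(np.uint8),None,fx=6,fy=6,interpolation=cv2.INTER_CUBIC))
print("disc",onz("wrist",(250,171),76,c).round(1), "top-cam knob",onz("top",(328.9,189.5),112).round(1),onz("top",(327.4,190.5),76).round(1))
# platform edges: dir of base plate from front/back edges
for uv in ((219,207),(219,108),(330,210),(470,124)): print(uv,onz("wrist",uv,12,c).round(1))
E
```

```text
disc [ 563.2 -153.    76. ] top-cam knob [ 561.3 -150.1  112. ] [ 564.4 -152.6   76. ]
(219, 207) [ 630.3 -189.2   12. ]
(219, 108) [ 501.3 -198.4   12. ]
(330, 210) [620.5 -39.8  12. ]
(470, 124) [468.2 167.   12. ]
```

View pics/w1c.png

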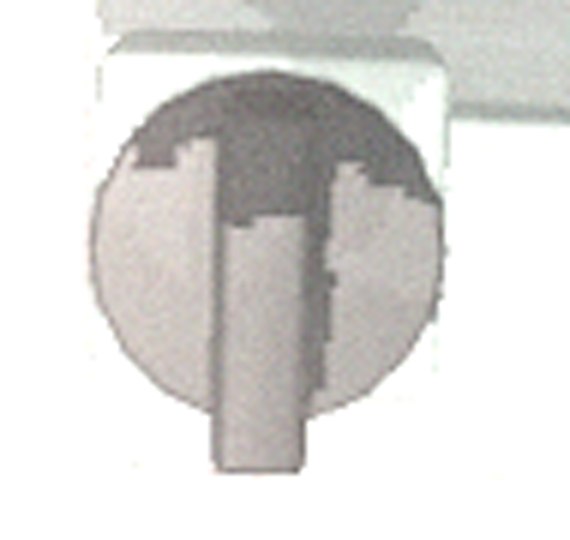

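```bash
python3 - <<'E'
from h import *
import pickle; c=pickle.load(open("w1.pkl","rb"))
g=lambda x,y,z:onz("wrist",(205+x/6,130+y/6),z,c)[:2]
A,B,C,D=g(217,470,112),g(303,470,112),g(219,140,112),g(303,215,112)
print(A,B,C,D)
for p,q in((A,C),(B,D)): print(np.arctan2(*(p-q)[::-1]))
e=(A+B)/2; d=(A-C)/np.linalg.norm(A-C); print("width",np.linalg.norm(A-B),"end",e,"centre",e-30*d)
pts=[g(x,y,77) for x,y in((92,250),(442,250),(265,72))]; print("disc",pts)
E
```

```text
[ 592.73317573 -158.31697805] [ 591.3785703 -144.5062862] [ 539.21369741 -162.5569326 ] [ 549.70589311 -148.58209222]
0.07905752494766714
0.09749514981979154
width 13.876965281959285 end [ 592.05587301 -151.41163212] centre [ 562.14957558 -153.78088806]
disc [array([ 566.66313692, -184.23817354]), array([ 560.74614019, -122.84584305]), array([ 532.46229793, -156.75163354])]
```

Knob centre is about (563.5,-153.4) and the bar is at about 0.085 rad. The disc's 62 mm width and the bar's 14 mm fit the given sizes. I'll grip it and start turning.

```bash
python3 - <<'E'
from h import *
ya=0.085+np.pi/2; t0=ctrl.read_state()["clock"]
ctrl.move_straight([563.5,-153.4,150],quat(ya),vel=100)
ctrl.move_straight([563.5,-153.4,86],vel=100,max_force=15)
print(ctrl.read_state()["ee_pos"],ctrl.read_state()["wrist_force"].round(2))
ctrl.command_gripper(10,50)
s=ctrl.read_state(); print(s["gripper_width"],s["grip_force"],s["wrist_force"].round(2),s["wrist_torque"].round(3),s["clock"]-t0)
q0=np.array(s["qpos"])
for k in range(1,8):
    q=q0.copy(); q[5]+=0.1*k; ctrl.move_joints(q)
    s=ctrl.read_state(); print(k,round(s["clock"],2),round(s["qpos"][5]-q0[5],3),s["wrist_torque"].round(3),round(s["tau"][5],3),s["wrist_force"].round(1),round(s["gripper_width"],1))
np.save("q0.npy",q0)
E
```

```text
[ 564.01274443 -153.6327554    86.63744301] [0.56 0.14 0.69]
15.114798029005884 49.082393646240234 [-1.04  1.    2.88] [ 0.317  0.239 -0.585] 2.4749999999999996
1 4.73 0.098 [ 0.15   0.109 -0.201] -0.017 [-1.1  0.7  1. ] 15.4
2 4.98 0.196 [ 0.177  0.102 -0.198] -0.035 [-1.1  1.5  2.1] 15.3
3 5.23 0.296 [ 0.208  0.128 -0.161] -0.041 [-0.8  0.9  1.6] 15.0
4 5.48 0.395 [ 0.32   0.142 -0.164] -0.043 [-0.6  2.5  2.6] 15.2
5 5.73 0.495 [ 0.361  0.149 -0.186] -0.044 [-0.6  2.8  2.2] 14.8
6 5.98 0.595 [ 0.543  0.105 -0.168] -0.044 [-0.9  3.   2.6] 15.4
7 6.23 0.695 [ 0.598  0.078 -0.201] -0.045 [-0.2  3.4  2. ] 14.9
```

```bash
python3 - <<'E'
from h import *
q0=np.load("q0.npy"); f=lambda s,a:print(a,round(s["clock"],2),round(s["qpos"][5]-q0[5],4),s["wrist_torque"].round(3),round(s["tau"][5],3),round(s["dq"][5],3))
for a in (.72,.74,.76,.7,.66,.62,.7,.78,.86,.94,1.02,1.1):
    q=q0.copy(); q[5]+=a; ctrl.move_joints(q); f(ctrl.read_state(),a)
ctrl.hold(0.3); f(ctrl.read_state(),"hold")
im=ctrl.read_camera("side"); cv2.imwrite("pics/s1.png",im[:,:,::-1])
im=cv2.imread("pics/s1.png"); b=cv2.imread("pics/side0.png")
cv2.imwrite("pics/s1c.png",np.hstack([cv2.resize(i[125:225,200:300],None,fx=4,fy=4,interpolation=cv2.INTER_CUBIC) for i in (b,im)]))
E
```

```text
0.72 6.48 0.7173 [0.748 0.055 0.24 ] 0.256 0.008
0.74 6.73 0.7389 [0.844 0.061 0.215] 0.172 0.004
0.76 6.98 0.7592 [0.821 0.016 0.166] 0.149 -0.002
0.7 7.23 0.6989 [ 0.917 -0.018  0.228] 0.199 0.003
0.66 7.48 0.6593 [0.832 0.086 0.047] 0.07 0.001
0.62 7.73 0.6193 [0.865 0.069 0.087] 0.061 0.003
0.7 7.98 0.7002 [ 0.788  0.023 -0.184] -0.12 -0.008
0.78 8.23 0.7802 [ 0.85   0.052 -0.165] -0.119 -0.007
0.86 8.48 0.8602 [ 0.853  0.007 -0.216] -0.119 -0.007
0.94 8.73 0.9402 [ 0.887  0.033 -0.226] -0.12 -0.006
1.02 8.98 1.0202 [ 0.928 -0.032 -0.214] -0.12 -0.005
1.1 9.23 1.1002 [ 0.867 -0.054 -0.171] -0.12 -0.007
hold 9.53 1.1 [ 0.91  -0.042 -0.185] -0.193 -0.0
```

View pics/s1c.png

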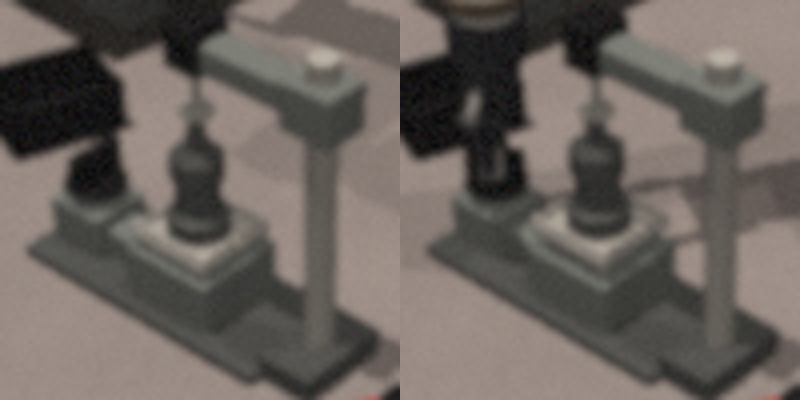

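The right panel shows the platform raised and the knob still gripped. The gap between nose and feeler (near (597,110) in the crop) is small. I'll estimate the feeler's height from the wrist view, then turn in small steps and watch the torque.

```bash
python3 - <<'E'
from h import *
import pickle; c=pickle.load(open("w1.pkl","rb"))
L=np.array([553.7,-13.7])
for uv in ((439,222),(441,225)):
    o,d=ray("wrist",uv,c); k=np.dot(L-o[:2],d[:2])/np.dot(d[:2],d[:2]); p=o+k*d; print("feeler",p.round(1))
q0=np.load("q0.npy"); w=[]
for i in range(1,31):
    a=1.1+.02*i; q=q0.copy(); q[5]+=a; ctrl.move_joints(q); s=ctrl.read_state(); w.append((round(a,2),round(s["wrist_torque"][2],3),round(s["tau"][5],3)))
print(w, s["clock"])
E
```

```text
feeler [555.4 -14.5 210.3]
feeler [556.3 -14.8 214.1]
[(1.12, np.float64(0.117), np.float64(0.142)), (1.14, np.float64(0.185), np.float64(0.149)), (1.16, np.float64(0.145), np.float64(0.149)), (1.18, np.float64(0.133), np.float64(0.149)), (1.2, np.float64(0.124), np.float64(0.149)), (1.22, np.float64(0.173), np.float64(0.149)), (1.24, np.float64(0.141), np.float64(0.149)), (1.26, np.float64(0.137), np.float64(0.149)), (1.28, np.float64(0.15), np.float64(0.148)), (1.3, np.float64(0.136), np.float64(0.148)), (1.32, np.float64(0.096), np.float64(0.148)), (1.34, np.float64(0.124), np.float64(0.148)), (1.36, np.float64(0.161), np.float64(0.148)), (1.38, np.float64(0.102), np.float64(0.148)), (1.4, np.float64(0.099), np.float64(0.148)), (1.42, np.float64(0.102), np.float64(0.148)), (1.44, np.float64(0.158), np.float64(0.148)), (1.46, np.float64(0.117), np.float64(0.148)), (1.48, np.float64(0.125), np.float64(0.148)), (1.5, np.float64(0.088), np.float64(0.148)), (1.52, np.float64(0.15), np.float64(0.148)), (1.54, np.float64(0.191), np.float64(0.148)), (1.56, np.float64(0.122), np.float64(0.148)), (1.58, np.float64(0.173), np.float64(0.148)), (1.6, np.float64(0.121), np.float64(0.148)), (1.62, np.float64(0.08), np.float64(0.148)), (1.64, np.float64(0.145), np.float64(0.148)), (1.66, np.float64(0.132), np.float64(0.148)), (1.68, np.float64(0.142), np.float64(0.148)), (1.7, np.float64(0.1), np.float64(0.148))] 17.0833
```

tau[5] is very clean at 0.148, so the step will show. I'll continue until it jumps.

```bash
python3 - <<'E'
from h import *
q0=np.load("q0.npy"); w=[]; a=1.7; hit=None
while a<3.3:
    a+=.02; q=q0.copy(); q[5]+=a; ctrl.move_joints(q); s=ctrl.read_state(); w.append((round(a,2),round(float(s["wrist_torque"][2]),3),round(float(s["tau"][5]),3)))
    if s["tau"][5]>0.175 and hit is None: hit=a; print("hit",hit)
    if hit and a>hit+.11: break
print(w[-12:], s["clock"],[x[2] for x in w])
E
```

```text
hit 1.9600000000000002
[(1.86, 0.19, 0.148), (1.88, 0.168, 0.148), (1.9, 0.139, 0.148), (1.92, 0.096, 0.148), (1.94, 0.17, 0.148), (1.96, 0.209, 0.213), (1.98, 0.178, 0.232), (2.0, 0.224, 0.233), (2.02, 0.241, 0.235), (2.04, 0.28, 0.237), (2.06, 0.265, 0.239), (2.08, 0.26, 0.241)] 21.8333 [0.148, 0.148, 0.148, 0.148, 0.148, 0.148, 0.148, 0.148, 0.148, 0.148, 0.148, 0.148, 0.213, 0.232, 0.233, 0.235, 0.237, 0.239, 0.241]
```

Contact came at 1.95 rad with a step of 0.085 N m, so the force is now about 13.6 N. I'll release, retract clear of the gauge, and look at the key from close by.

```bash
python3 - <<'E'
from h import *
import pickle
print(onz("top",(165.5,242.4),72).round(1))
ctrl.command_gripper(40)
s=ctrl.read_state();p=np.array(s["ee_pos"])
ctrl.command_gripper(70)
ctrl.move_straight([p[0],p[1],190],vel=150)
ctrl.move_straight([410,-150,200],vel=200)
ctrl.command_gripper(0,40)
ctrl.move_straight([400,250,200],quat(0.0),vel=250)
ctrl.move_straight([360,335,170],vel=200)
s=ctrl.read_state(); print(s["clock"],s["ee_pos"],s["qpos"])
c=ctrl.calibration("wrist"); im=ctrl.read_camera("wrist"); cv2.imwrite("pics/w2.png",im[:,:,::-1]); pickle.dump(c,open("w2.pkl","wb"))
im=ctrl.read_camera("side"); cv2.imwrite("pics/s2.png",im[:,:,::-1])
E
```

```text
[409.3 336.7  72. ]
27.4083 [360.49445801 334.41798758 170.26331634] [ 5.01987707e-01 -2.83927199e-03  1.89252694e+00 -6.84942831e-04
  1.25163236e+00  5.02356381e-01]
```

View pics/w2.png

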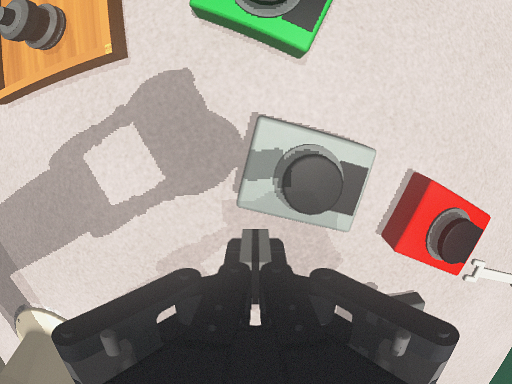

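The wrist view shows the grey key with its cap centre at about (313,183). The red one at (460,240) and the green one at the top are the look-alikes.

```bash
python3 - <<'E'
from h import *
import pickle; c=pickle.load(open("w2.pkl","rb"))
p=onz("wrist",(313,183),72,c); print(p.round(1), "width",np.linalg.norm(onz("wrist",(283,183),72,c)-onz("wrist",(344,183),72,c)))
b,d=cv2.imread("pics/s1.png"),cv2.imread("pics/s2.png")
cv2.imwrite("pics/s2c.png",np.hstack([cv2.resize(i[135:205,225:295],None,fx=5.7,fy=5.7,interpolation=cv2.INTER_CUBIC) for i in (b,d)]))
E
```

```text
[409.8 341.2  72. ] width 53.423152114932996
```

View pics/s2c.png

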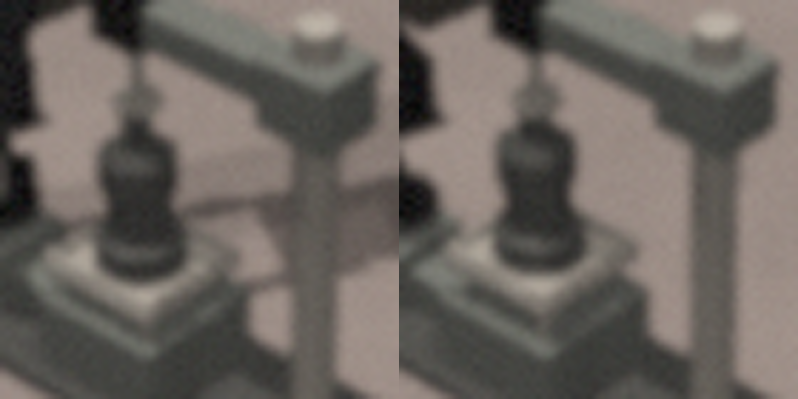

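The holder is upright, with its nose at the feeler (right panel, (537,110)). The cap is at (410,339), and its 53 mm width fits the size given. I'll press to the first stop.

```bash
python3 - <<'E'
from h import *
f=lambda n:(lambda s:print(n,round(s["clock"],2),s["ee_pos"].round(2),s["wrist_force"].round(2)))(ctrl.read_state())
ctrl.move_straight([409.7,339,85],vel=150); ctrl.hold(.2); f("above")
r=ctrl.move_straight([409.7,339,64.5],vel=6,max_force=7); f(r)
ctrl.hold(.3); f("h")
E
```

```text
above 28.52 [410.   339.35  85.98] [-0.08  0.13 -0.01]
True 31.18 [409.75 339.02  67.06] [-0.31 -1.02  3.78]
h 31.48 [409.72 339.    67.02] [ 0.1  -0.29  5.87]
```

It is at the first stop: 67.0 mm with 5.9 N. I'll hold there, press fully, release and check.

```bash
python3 - <<'E'
from h import *
f=lambda n:(lambda s:print(n,round(s["clock"],2),s["ee_pos"].round(2),s["wrist_force"].round(2)))(ctrl.read_state())
ctrl.hold(.8); f("half")
r=ctrl.move_straight([409.7,339,61.6],vel=10,max_force=17); f(r); ctrl.hold(.3); f("full")
E
```

```text
half 32.27 [409.76 339.01  67.04] [-1.02 -0.83  5.01]
False 32.92 [409.86 339.1   63.02] [-4.89 -2.79 15.16]
full 33.22 [409.85 339.1   63.05] [-4.69 -2.57 14.48]
```

That's just about 4 mm of second stage, so I'll push a little further to be sure.

```bash
python3 - <<'E'
from h import *
f=lambda n:(lambda s:print(n,round(s["clock"],2),s["ee_pos"].round(2),s["wrist_force"].round(2)))(ctrl.read_state())
r=ctrl.move_straight([409.7,339,59.8],vel=10,max_force=12); f(r); ctrl.hold(.3); f("full")
ctrl.move_straight([409.7,339,140],vel=80); ctrl.hold(1.0); f("up")
im=ctrl.read_camera("side"); cv2.imwrite("pics/s3.png",im[:,:,::-1])
a,b=cv2.imread("pics/s2.png"),im[:,:,::-1]
print("holder region diff",np.abs(a[135:205,225:295].astype(int)-b[135:205,225:295]).mean())
E
```

```text
False 33.55 [409.92 339.13  61.7 ] [-6.38 -3.85 17.67]
full 33.85 [409.93 339.13  61.71] [-6.52 -3.62 17.78]
up 36.0 [409.68 339.   139.98] [ 0.14 -0.75 -0.15]
holder region diff 1.8265986394557823
```

The key bottomed out at 61.7 mm with 17.8 N and has been released. The holder region in the side view is unchanged. Handing in.

```bash
python3 -c "
from plant import ctrl
print(ctrl.hand_in())"
```

```text
the job is handed in; nothing more can be done
None
```

The job is handed in, verdict not shown: the holder was raised to the feeler (about 13.6 N by knob torque), and the record key was half-pressed for about a second, pressed fully and released, with the holder unchanged in the side view afterwards.

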